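# Stack the loose rolls in order on the round tray

## Robot

A 7-joint arm with a two-finger parallel gripper is mounted at the origin on a cart in front of the work surface, level with it; the furniture and walls round the work are solid. World frame = base frame: x ahead of the robot, y to its left, z up, the work surface at z = 0. Lengths are in m, angles in rad, forces in N, time in s.
With the tool pointing down it reaches from about 0.425 to 0.925 m from the base axis. Payload 6.8 kg.
Tool frame: the origin (TCP) lies midway between the tips of the shut fingers; the grasp point (between the pads) lies 19 mm behind it (robot.pinch_z is the distance from the TCP to the grasp point, in m); z points along the fingers, y is the line along which they close (so a half turn about z gives the same grasp; the last joint's range is limited). The gripper opens to 85 mm and grips with 20 to 120 N. Pads are 22 mm wide; open, the fingers measure 114 mm over their backs; the gripper's body (76 mm by 85 mm) begins 54 mm behind the grasp point. The pads swing forward as they close: fully open they stand 13 mm farther back than shut.
Start: joints at [-1.268, 0.477, 0.022, 1.555, -0.011, 1.109, -0.083], TCP at [0.27, 0.619, 0.192] pointing down, gripper open.
Joint ranges: [-2.96, 2.96], [-0.34, 2.1], [-1.41, 1.46], [0.24, 2.44], [-1.37, 4.51], [0.17, 1.92], [-2.96, 2.96]. Speed limits (rad/s): [2.39, 2.39, 3.14, 3.14, 3.14, 3.14, 3.14].

## Interface

Orientations are given as a unit quaternion [x, y, z, w].
In Python, from station import robot, cams gives the robot as it stands. The module is installed in compiled form; this text tells all that it offers.
- The arm moves only by the tool play_rows, never from a script. Its argument "motion" is a list of rows, each a list of 7 numbers: the closure in counts, from 0 (fully open) to 255 (shut), then the shift along the world's x, y, z in m, then the turn, a rotation vector about the world's x, y, z in degrees. In form: [[gripper, tx, ty, tz, ax, ay, az], ...]. A call has 1 to 10 rows; each row shifts and turns the commanded pose from where the row before left it; what a row does not reach is not made up. A row lasts 1/12 s, in which the tool goes at most 41.7 mm and 7.16 degrees, less where a joint would pass 70% of its speed; a pose out of reach is approached as far as the arm can. A call is refused whole if a number of a shift passes 0.0417 or a number of a turn 7.16, either way. A call with a gripper value outside its range is refused whole. The fingers move at their own pace and stop on an object; "squeeze" is the grip in N (left out, the last holds). Time passes only in rows, so rows that do not move let the fingers close. It gives the time, the measured TCP pose, the force, the opening and the grip force at its end, in the units of the state.
- robot.state(): the state, without advancing time (a new reading comes with each control period).
- cams.camera(name): name is "scene" or "top" or "wrist"; returns the picture (480x640x3 uint8, red, green, blue); there is no depth.
- cams.camera_params(name): a dict with "vfov" (degrees; the focal length in pixels is half the picture's height over the tangent of half this angle, whatever the lens; pixels are square), "cx", "cy" (the principal point, pixels), "dist_coeffs" ([k1, k2, p1, p2, k3] as OpenCV has them; the pictures are not rectified), "R" (3x3) and "t" (3): a world point X has camera coordinates R X + t. Camera axes: x right, y down, z forward; pixel columns grow to the right and rows downward; lengths in m; the calibration is good to about 2 mm. A picture is of the moment at which its call begins: read the wrist's pose just before it. camera_params takes no time and is no camera call; for the wrist camera it gives the pose at the moment of the call.
- robot.job_done(): hands the job in; it is judged then, once.
The state is a dict: "time": time; "joint_pos": joint angles; "qvel": joint speeds; "tau": joint torques, N m; "eef_pos": TCP position; "eef_rot": TCP orientation; "force": force on the tool from outside, world axes, zero at the start; "moment": the same for the moment, N m; "opening": finger opening in m; "grip_force": force on a finger pad.
Only numpy, scipy, OpenCV 4.12 (cv2) and the standard library are available. Lean on these libraries where they do the work, as an engineer would, in place of code of your own. Each camera call takes 0.05 s, during which the arm holds its last target. There are 200 camera calls.

## Task

Tidy the loose rolls into one stack on the round tray: first the tall solder reel, on it the wide flat tan tape reel, then the black tape roll out of the middle of the grey holder, and last the small braid reel on top, each lying flat, same side up as now, and centred on the one below. Leave the tin and the loupe in their places in the holder, and leave the flat white-faced reel behind the microscope where it lies.

Things in the scene. Friction and masses are not known exactly. Their poses are not given: they have to be found in the camera images.
- tray_floor (a point): Fixed round tray, a flat aluminium saucer 98 mm across with a black rubber floor and a low rim (rim top 8 mm above the bench, clear width inside the rim 87 mm). The point is the centre of its floor, 4 mm above the bench; z up. The stack is built here.
- solder_reel_mid (a point): Solder reel standing upright on the bench: a spool 62 mm across and 46 mm tall, silvery winding between two green-rimmed flanges, white on top, a short loose wire end at one side. 0.2 to 0.42 kg. The point is on its axis, half-way up (23 mm above its underside). It is solid to the touch (no usable bore). Grasp across the round.
- film_tape_mid (a point): Tan (amber) tape reel lying flat: a wide ring 60 mm across and 12 mm thick with a large open-looking centre, a short loose tape end. About 0.05 kg. The point is on its axis, half-way up (6 mm above its underside). The bore is solid to the touch, so grasp it across the outside.
- black_tape_mid (a point): Black tape roll lying flat in the middle place of the holder, about 53 mm across, 19 mm thick, 0.05 kg, solid to the touch. The point is its centre, half-way up. Its underside is 12 mm above the bench at the start. Dividers and neighbours stand a few mm off along the holder's y axis, so fingers fit only across the strip, closing along the holder's x axis, where the roll overhangs it by 6 mm each side.
- braid_reel_mid (a point): Small braid reel lying flat: a disc 38 mm across and 10 mm thick with an orange-brown face and a thin loose end that sticks out about 15 mm and offers no resistance. About 0.02 kg. The point is on its axis, half-way up (5 mm above its underside). Solid to the touch; grasp across the outside.
- holder: Fixed grey holder: a strip 40 mm wide (its x axis), 187 mm long (its y axis) and 12 mm high, with four dividers 4 mm thick across it whose tops are 20 mm above the bench, making three places 61 mm apart along y: tin at y = +61 mm, black tape at 0, loupe at -61 mm. Origin at the centre of its underside; its yaw varies.
- tinner_tin_mid (a point): Round green tin, 50 mm across and 16 mm high, in one end place of the holder. The point is at its centre, half-way up. It stays there.
- loupe_mid (a point): Black eye loupe, 33 mm across and 33 mm high, in the other end place of the holder. The point is at its centre, half-way up. It stays there.
- smd_reel_mid (a point): Flat component reel, 66 mm across and 11 mm thick, white-faced with a dark hub hole and dark edge, lying behind the microscope's flat base plate (fixed, about 20 mm thick, its left edge near y = -0.03 m). The point is at its centre, half-way up. It is not part of the stack and stays there.
There are look-alikes about, which are no part of the job. What is shaped like the part that bears black_tape_mid but purple is not meant.

How it is judged:
On the way, in this order (a step that is already met when the one before it is completed fails the run):
1. the solder reel stands centred on the tray (horizontal distance between solder_reel_mid and tray_floor below 0.012 m and z of solder_reel_mid in the frame of tray_floor between 0.019 and 0.027 m and angle between solder_reel_mid's own z axis and vertical below 0.1 rad), for 0.2 s.
2. the tan tape reel lies centred on the solder reel (horizontal distance between film_tape_mid and solder_reel_mid below 0.012 m and z of film_tape_mid in the frame of solder_reel_mid between 0.025 and 0.033 m and angle between film_tape_mid's own z axis and vertical below 0.1 rad), for 0.2 s.
3. the black tape roll lies centred on the tan tape reel (horizontal distance between black_tape_mid and film_tape_mid below 0.012 m and z of black_tape_mid in the frame of film_tape_mid between 0.0115 and 0.0195 m and angle between black_tape_mid's own z axis and vertical below 0.1 rad), for 0.2 s.
4. the small braid reel lies centred on the black tape roll (horizontal distance between braid_reel_mid and black_tape_mid below 0.012 m and z of braid_reel_mid in the frame of black_tape_mid between 0.0105 and 0.0185 m and angle between braid_reel_mid's own z axis and vertical below 0.1 rad), for 0.2 s.
At the end, for the whole second after the job is handed in: On the tray, from below: solder reel, tan tape reel, black tape roll, braid reel; each flat and right side up (0.1 rad), resting on the one below (height within 4 mm), its centre within 12 mm sideways of the one below (solder reel: of the tray); all at rest and released (all of step 1 and all of step 2 and all of step 3 and all of step 4 and linear speed of each of solder_reel, film_tape, black_tape, braid_reel below 0.02 m/s and contact force between each of solder_reel, film_tape, black_tape, braid_reel and the fingers below 0.05 N); the robot touches nothing.
It fails at once if the tin, the loupe or the flat white-faced reel is moved by more than 15 mm (distance of any of tinner_tin_mid, loupe_mid, smd_reel_mid from where it was at the start of the episode above 0.015 m).
It also fails if it takes over 122 s, if anything falls off the work surface, if the arm or the gripper's body presses on something with over 40 N, if the wrist force passes 120 N, or if a joint passes its speed limit or range.

## Working session

There is one attempt and no reset: what is moved stays moved. The work goes in short steps, Python scripts to look and compute and a tool call to move; the robot and the scene stay as the last step left them, time stands still between calls to the robot, and variables do not carry over. Pictures are saved under pics/ and viewed, at most 14 in all, crops included, and the job is handed in when it is done.

Besides the shell and the picture viewer there is one more tool, called after "Call:" in YAML: its name, and indented under it one key for each argument. play_rows: Moves the arm, as the interface text tells. Its arguments: {"type":"object","properties":{"motion":{"type":"array","items":{"type":"array","items":{"type":"number"}}},"squeeze":{"type":"number"}},"required":["motion"]}

```bash
mkdir -p pics
cat > h.py <<'E'
import numpy as np, cv2
from station import robot, cams
def K(p):
    f=240/np.tan(np.radians(p['vfov'])/2); return np.array([[f,0,p['cx']],[0,f,p['cy']],[0,0,1.]])
def ray(p,uv):
    n=cv2.undistortPoints(np.array([[uv]],float),K(p),np.array(p['dist_coeffs'],float))[0,0]
    R=np.array(p['R']);t=np.array(p['t']); return -R.T@t, R.T@np.array([n[0],n[1],1])
def atz(p,uv,z):
    c,d=ray(p,uv); return c+d*(z-c[2])/d[2]
def proj(p,X):
    R=np.array(p['R']);return cv2.projectPoints(np.array(X,float).reshape(-1,1,3),cv2.Rodrigues(R)[0],np.array(p['t'],float),K(p),np.array(p['dist_coeffs'],float))[0].reshape(-1,2)
def tri(l):
    A=0;b=0
    for p,uv in l:
        c,d=ray(p,uv);d=d/np.linalg.norm(d);M=np.eye(3)-np.outer(d,d);A=A+M;b=b+M@c
    return np.linalg.solve(A,b)
def snap(n,f):
    p=cams.camera_params(n);im=cams.camera(n);cv2.imwrite('pics/'+f,im[:,:,::-1]);return p,im
E
python3 - <<'E'
from h import *
s=robot.state();print({k:np.round(v,3) for k,v in s.items()})
for n in("top","scene"):
    p,im=snap(n,n+"0.png");print(n,p)
E
```

```text
{'time': np.float64(0.0), 'joint_pos': array([-1.268,  0.478,  0.022,  1.556, -0.012,  1.109, -0.083]), 'qvel': array([ 0.   ,  0.   , -0.001,  0.001,  0.   , -0.002,  0.001]), 'tau': array([-0.0000e+00, -5.9646e+01,  1.6080e+00, -2.8119e+01,  1.3000e-02,
        1.0000e-02, -0.0000e+00]), 'eef_pos': array([0.269, 0.618, 0.191]), 'eef_rot': array([ 0.204,  0.979, -0.001, -0.   ]), 'force': array([ 0.068, -0.021, -0.03 ]), 'moment': array([-0.012,  0.001,  0.023]), 'grip_force': np.float64(0.0), 'opening': np.float64(0.085)}
top {'vfov': 46.617152398397174, 'cx': 316.6948703724811, 'cy': 242.4011510007736, 'dist_coeffs': array([-0.10083098,  0.        ,  0.        ,  0.        ,  0.        ]), 'R': array([[-0.01539635, -0.9998718 , -0.0043971 ],
       [-0.99882927,  0.01558169, -0.04579627],
       [ 0.04585891,  0.00368686, -0.99894112]]), 't': array([0.20001282, 0.50013466, 1.14982437])}
scene {'vfov': 44.123488473326404, 'cx': 323.8784113887156, 'cy': 238.1654950775778, 'dist_coeffs': array([-0.13125256,  0.        ,  0.        ,  0.        ,  0.        ]), 'R': array([[ 0.90971992, -0.41496782,  0.01453905],
       [-0.3135836 , -0.70956731, -0.6310147 ],
       [ 0.27216723,  0.56948744, -0.77563462]]), 't': array([-0.38564666,  0.32585505,  1.25763652])}
```

View pics/top0.png

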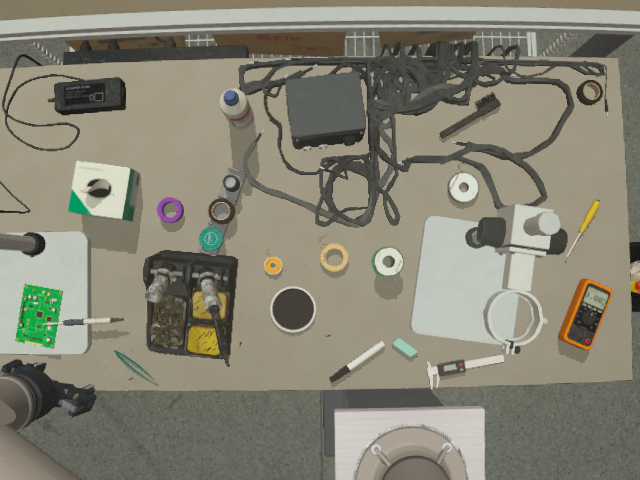

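View pics/scene0.png

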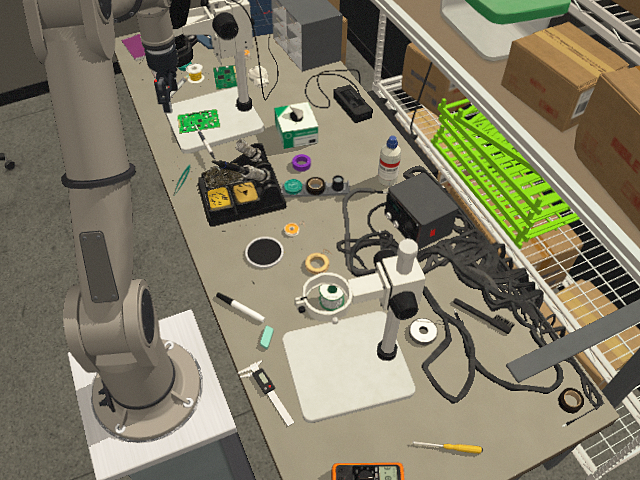

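The top view shows the tray at (293,309), solder reel (388,262), tan reel (334,257), braid reel (273,266), black roll (221,210), tin (211,239) and loupe (231,182). The white-faced reel is at (463,187). In the scene view, the microscope ring partly hides the solder reel at (331,293). Next I'll take enlarged crops.

Run:
```python
from h import *
t=cv2.imread('pics/top0.png');s=cv2.imread('pics/scene0.png')
cv2.imwrite('pics/c1.png',cv2.resize(t[160:340,190:420],(782,612)[:2],interpolation=cv2.INTER_CUBIC)[:600])
cv2.imwrite('pics/c2.png',cv2.resize(s[165:315,235:365],(520,600),interpolation=cv2.INTER_CUBIC))
```

```text
(no output)
```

View pics/c1.png

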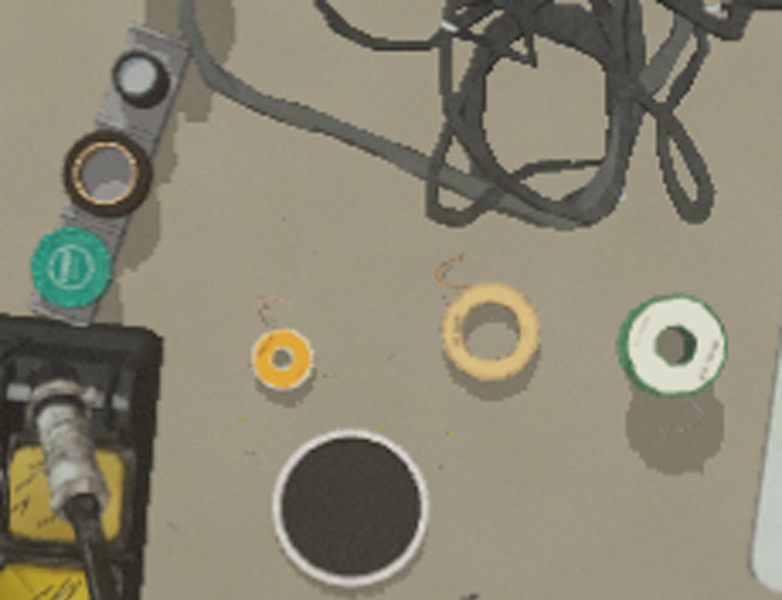

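View pics/c2.png

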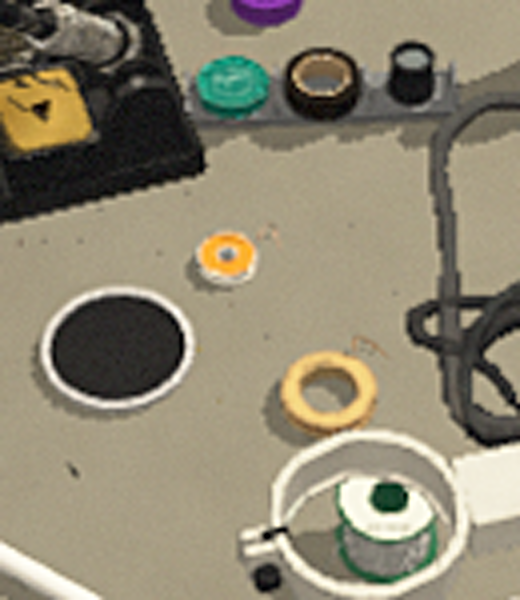

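Run:
```python
from h import *
pt=cams.camera_params('top');ps=cams.camera_params('scene')
D={'solder':((677,344),(388,497),.046),'tan':((491,331),(328,389),.012),'braid':((282,358),(228,253),.01),'black':((107,172),(323,81),.031),'tin':((71,266),(233,83),.028),'loupe':((141,78),(412,57),.045),'tray':((351,507),(118,346),.008)}
for k,(a,b,z) in D.items():
    a=(190+a[0]/3.4-.4,160+a[1]/3.4-.4);b=(235+b[0]/4-.4,165+b[1]/4-.4)
    print(k,tri([(pt,a),(ps,b)]).round(4),atz(pt,a,z).round(4),atz(ps,b,z).round(4))
print('ring',tri([(pt,(515,318)),(ps,(327,297))]), 'ringtip',tri([(pt,(512,348)),(ps,(300,302))]))
```

```text
solder [0.4631 0.0467 0.0472] [0.4621 0.047  0.046 ] [0.4644 0.0471 0.046 ]
tan [0.4736 0.1561 0.0125] [0.4723 0.1566 0.012 ] [0.475  0.1559 0.012 ]
braid [0.4594 0.2844 0.0108] [0.4577 0.2851 0.01  ] [0.4613 0.2842 0.01  ]
black [0.574  0.3893 0.0243] [0.572  0.3886 0.031 ] [0.5726 0.3828 0.031 ]
tin [0.5167 0.4116 0.0251] [0.5153 0.4115 0.028 ] [0.517  0.4084 0.028 ]
loupe [0.628  0.364  0.0488] [0.6269 0.3653 0.045 ] [0.6314 0.3668 0.045 ]
tray [0.3674 0.2434 0.0085] [0.3657 0.2441 0.008 ] [0.3691 0.2431 0.008 ]
ring [ 0.36787169 -0.12022079  0.30230258] ringtip [ 0.32014091 -0.112816    0.30555712]
```

Call:
play_rows:
  motion:
    - [0,0,0,0.03,0,0,0]
    - [0,0,0,0.03,0,0,0]
    - [0,0.013,-0.038,0,0,0,0]
    - [0,0.013,-0.038,0,0,0,0]
    - [0,0.013,-0.038,0,0,0,0]
    - [0,0.013,-0.038,0,0,0,0]
    - [0,0.013,-0.038,0,0,0,0]
    - [0,0.013,-0.038,0,0,0,0]
    - [0,0.013,-0.038,0,0,0,0]
    - [0,0.013,-0.038,0,0,0,0]
  squeeze: 30

```text
time: 0.93
eef_pos: [0.3736, 0.3127, 0.2517]
eef_rot: [0.204, 0.979, -0.0, -0.0]
force: [0.7, -0.8, 0.2]
opening: 0.085
grip_force: 0.0
```

Call:
play_rows:
  motion:
    - [0,0.013,-0.038,0,0,0,0]
    - [0,0.013,-0.038,0,0,0,0]
    - [0,0.013,-0.038,0,0,0,0]
    - [0,0.013,-0.038,0,0,0,0]
    - [0,0.013,-0.038,-0.01,0,0,0]
    - [0,0.013,-0.038,-0.01,0,0,0]
    - [0,0.012,-0.038,-0.01,0,0,0]
    - [0,0,0,-0.02,0,0,0]
    - [0,0,0,0,0,0,0]

```text
time: 1.68
eef_pos: [0.4617, 0.0458, 0.1991]
eef_rot: [0.207, 0.978, -0.001, -0.002]
force: [-0.5, 0.1, 0.4]
opening: 0.0852
grip_force: 0.0
```

Run:
```python
from h import *
s=robot.state();print(s['eef_pos'],s['eef_rot'],s['joint_pos'].round(2),s['time'])
p,im=snap('wrist','w1.png');print(p)
print(proj(p,[[.463,.047,.046],[.4735,.156,.012]]))
```

```text
[0.46165597 0.04580247 0.19914581] [ 0.20658217  0.97842591 -0.00144248 -0.00211361] [-0.61  0.12  0.41  2.05 -0.05  0.99  0.98] 1.6833
{'vfov': 71.15482142398227, 'cx': 318.5275935789827, 'cy': 241.81892106076302, 'dist_coeffs': array([-0.01620973,  0.        ,  0.        ,  0.        ,  0.        ]), 'R': array([[ 0.40518663,  0.91422466, -0.00413049],
       [ 0.86798967, -0.38326859,  0.31575169],
       [ 0.28708489, -0.13152359, -0.94883287]]), 't': array([-0.22810876, -0.42684894,  0.26125498])}
[[320.74024958 214.09378973]
 [415.98190403 175.95200235]]
```

View pics/w1.png

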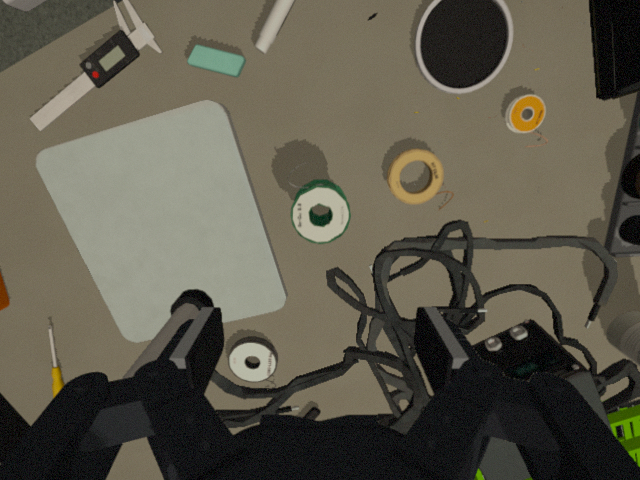

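The wrist view shows the solder reel's top at (321,213), which matches the projection. The tan reel is at (416,177), the tray at (464,43) and the braid reel at (526,114).

Run:
```python
from h import *
p=cams.camera_params('wrist')
for n,uv,z in (('sol',(321,213.5),.046),('tan',(416,176.5),.012),('braid',(526.5,113.5),.01),('tray',(464.3,43),.008)): print(n,atz(p,uv,z).round(4))
```

```text
sol [0.4634 0.0494 0.046 ]
tan [0.4747 0.1582 0.012 ]
braid [0.4593 0.2859 0.01  ]
tray [0.3701 0.2452 0.008 ]
```

Call:
play_rows:
  motion:
    - [0,0,0,-0.035,0,0,0]
    - [0,0,0,-0.035,0,0,0]
    - [0,0.0015,0.001,-0.035,0,0,0]
    - [0,0,0,-0.035,0,0,0]
    - [0,0,0,-0.03,0,0,0]
    - [0,0,0,-0.015,0,0,0]
    - [0,0,0,0,0,0,0]

```text
time: 2.32
eef_pos: [0.4629, 0.0512, 0.0146]
eef_rot: [0.203, 0.979, -0.001, -0.003]
force: [-0.6, 0.4, 0.9]
opening: 0.0853
grip_force: 0.0
```

Call:
play_rows:
  motion:
    - [255,0,0,-0.002,0,0,0]
    - [255,0,0,0,0,0,0]
    - [255,0,0,0,0,0,0]
    - [255,0,0,0,0,0,0]
    - [255,0,0,0,0,0,0]
    - [255,0,0,0,0,0,0]

```text
time: 2.82
eef_pos: [0.4655, 0.0501, 0.0156]
eef_rot: [0.204, 0.979, 0.0, 0.001]
force: [0.4, -0.3, 0.1]
opening: 0.0122
grip_force: 0.0
```

Run:
```python
from h import *
s=robot.state();print(s['eef_pos'],s['opening'],s['grip_force'])
p,im=snap('wrist','w2.png')
print(proj(p,[[.4635,.0485,.046],list(s['eef_pos'])]))
```

```text
[0.46551018 0.05008443 0.0155817 ] 0.012218781478109286 0.0
[[314.0597469  296.63112256]
 [318.48859626 274.09834849]]
```

View pics/w2.png

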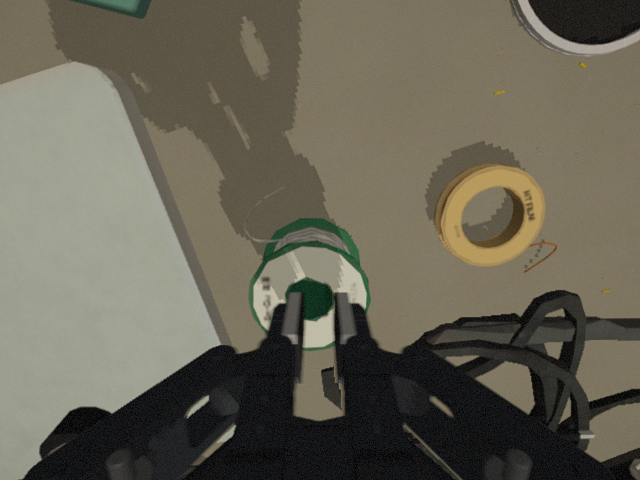

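The wrist view shows the nearly shut finger tips at (297,295) and (343,295), in front of the reel's white top. The reel itself is undisturbed at (310,300). I need to check how high the tips really are.

Run:
```python
from h import *
from scipy.spatial.transform import Rotation as Ro
p=cams.camera_params('wrist');s=robot.state();R=Ro.from_quat(s['eef_rot']).as_matrix()
print('cam',-np.array(p['R']).T@p['t'],s['eef_pos'],s['opening'],robot.pinch_z)
for b in (0,.02,.04,.06):
  q=[s['eef_pos']-R[:,2]*b+R[:,1]*e*s['opening']/2 for e in(-1,1)]
  print(b,proj(p,q).round(1).tolist())
th=np.linspace(0,2*np.pi,8,endpoint=False)
print(proj(p,[[.4635+.031*np.cos(a),.0485+.031*np.sin(a),.046] for a in th]).round())
```

```text
cam [0.39046366 0.08267293 0.19766706] [0.46539997 0.05002854 0.01543916] 0.004488599209408049 0.0187
0 [[314.8, 274.2], [322.3, 274.2]]
0.02 [[314.4, 289.5], [322.7, 289.5]]
0.04 [[313.8, 308.4], [323.2, 308.4]]
0.06 [[313.2, 332.3], [323.8, 332.3]]
[[338. 345.]
 [370. 317.]
 [372. 274.]
 [338. 243.]
 [288. 244.]
 [256. 277.]
 [260. 318.]
 [293. 345.]]
```

Call:
play_rows:
  motion:
    - [255,0,0,0,0,0,0]

```text
time: 2.95
eef_pos: [0.4652, 0.0499, 0.0152]
eef_rot: [0.204, 0.979, 0.0, 0.0]
force: [0.1, -0.1, 0.3]
opening: 0.0
grip_force: 0.0
```

Run:
```python
from h import *
p,w=snap('wrist','w3.png');_,s=snap('scene','s3.png');_,t=snap('top','t3.png')
r=lambda im,b,sz:cv2.resize(im[b[1]:b[3],b[0]:b[2]],sz,interpolation=cv2.INTER_CUBIC)
a=r(w,(220,200,420,400),(400,400));b=r(s,(270,210,400,340),(400,400))
cv2.imwrite('pics/m3.png',np.hstack([a,b])[:,:,::-1])
```

```text
(no output)
```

View pics/m3.png

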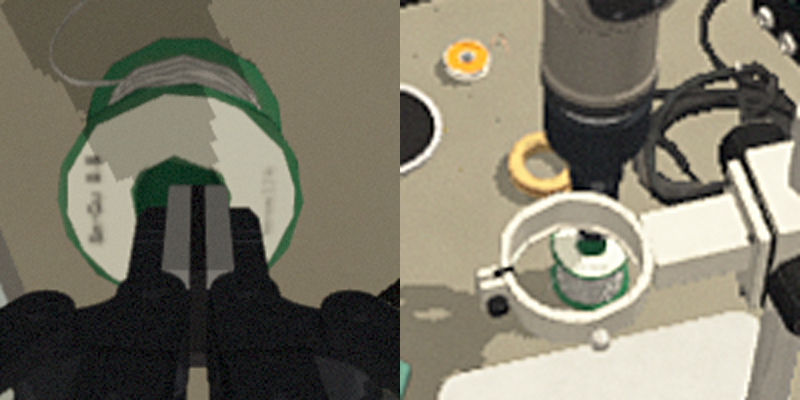

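The shut tips just reach the reel's top, at (200,190) in the left crop. So the real fingertips sit roughly 30 mm above the reported TCP, and the first view with the fingers open gives the same offset. I'll open and go lower.

Call:
play_rows:
  motion:
    - [0,0,0,0.02,0,0,0]
    - [0,0,0,0.03,0,0,0]
    - [0,0,0,0,0,0,0]
    - [0,0,0,0,0,0,0]

```text
time: 3.43
eef_pos: [0.4663, 0.0502, 0.0661]
eef_rot: [0.204, 0.979, 0.001, 0.001]
force: [0.5, 0.4, -0.8]
opening: 0.0478
grip_force: 0.0
```

Run:
```python
from h import *
from scipy.spatial.transform import Rotation as Ro
s=robot.state();p,w=snap('wrist','w4.png');R=Ro.from_quat(s['eef_rot']).as_matrix()
print(s['eef_pos'],s['opening'])
for b in (.013,.03,.045,.06): print(b,proj(p,[s['eef_pos']-R[:,2]*b+R[:,1]*e*s['opening']/2 for e in(-1,1)]).round(1).tolist())
cv2.imwrite('pics/m4.png',w[180:480,120:520,::-1])
```

```text
[0.46633809 0.05021939 0.06610601] 0.04779266357268042
0.013 [[275.6, 283.8], [361.5, 283.7]]
0.03 [[271.5, 298.4], [365.5, 298.4]]
0.045 [[267.2, 313.9], [369.8, 313.8]]
0.06 [[262.1, 332.3], [374.9, 332.2]]
```

View pics/m4.png

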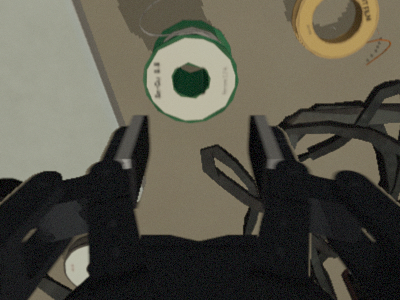

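Call:
play_rows:
  motion:
    - [0,-0.002,-0.001,0,0,0,0]
    - [0,0,0,0,0,0,0]
    - [0,0,0,0,0,0,0]
    - [0,0,0,-0.03,0,0,0]
    - [0,0,0,-0.02,0,0,0]
    - [0,0,0,-0.01,0,0,0]
    - [0,0,0,-0.01,0,0,0]
    - [0,0,0,0,0,0,0]

```text
time: 4.15
eef_pos: [0.4619, 0.0485, -0.0066]
eef_rot: [0.204, 0.979, -0.001, -0.001]
force: [0.0, -0.8, -0.8]
opening: 0.0856
grip_force: 0.0
```

Call:
play_rows:
  motion:
    - [0,0,0,-0.005,0,0,0]
    - [0,0,0,-0.005,0,0,0]
    - [0,0,0,0,0,0,0]

```text
time: 4.4
eef_pos: [0.4631, 0.0489, -0.0153]
eef_rot: [0.204, 0.979, 0.0, 0.0]
force: [0.5, -0.5, -0.2]
opening: 0.0855
grip_force: 0.0
```

Call:
play_rows:
  motion:
    - [255,0,0,-0.003,0,0,0]
    - [255,0,0,0,0,0,0]
    - [255,0,0,0,0,0,0]
    - [255,0,0,0,0,0,0]

```text
time: 4.73
eef_pos: [0.4631, 0.0488, -0.0178]
eef_rot: [0.204, 0.979, 0.0, 0.0]
force: [-0.9, -0.1, 1.8]
opening: 0.0608
grip_force: 32.7
```

Call:
play_rows:
  motion:
    - [255,0,0,0.02,0,0,0]
    - [255,0,0,0.04,0,0,0]
    - [255,-0.016,0.0325,0.01,0,0,0]
    - [255,-0.016,0.0325,0,0,0,0]
    - [255,-0.016,0.0325,0,0,0,0]
    - [255,-0.016,0.0325,0,0,0,0]
    - [255,-0.016,0.0325,0,0,0,0]
    - [255,-0.0146,0.0325,0,0,0,0]
    - [255,0,0,0,0,0,0]
    - [255,0,0,0,0,0,0]
  squeeze: 40

```text
time: 5.57
eef_pos: [0.3672, 0.246, 0.0519]
eef_rot: [0.201, 0.98, 0.0, -0.0]
force: [0.4, -1.4, -2.5]
opening: 0.0606
grip_force: 46.0
```

Run:
```python
from h import *
s=robot.state();p,w=snap('wrist','w5.png')
print(s['eef_pos'],s['grip_force'],proj(p,[[.3685,.2442,.008]]+[[.3685+.049*np.cos(a),.2442+.049*np.sin(a),.008] for a in np.arange(8)*np.pi/4]).round().tolist())
cv2.imwrite('pics/w5.png',w[:,:,::-1])
```

```text
[0.36723282 0.24603076 0.05185277] 45.998486280441284 [[317.0, 252.0], [342.0, 307.0], [379.0, 275.0], [381.0, 226.0], [344.0, 188.0], [288.0, 189.0], [252.0, 227.0], [256.0, 276.0], [293.0, 308.0]]
```

View pics/w5.png

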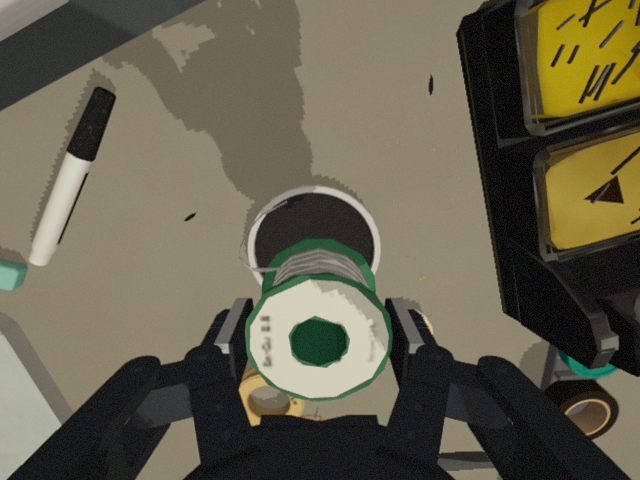

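The wrist view shows the tray rim spanning columns 247–381 with its top at row 186, as predicted. The reel's top is at (319,340), in line with it, so I'll lower it.

Call:
play_rows:
  motion:
    - [255,0.001,-0.0015,-0.025,0,0,0]
    - [255,0,0,-0.02,0,0,0]
    - [255,0,0,-0.01,0,0,0]
    - [255,0,0,-0.006,0,0,0]
    - [255,0,0,-0.003,0,0,0]
    - [255,0,0,-0.0005,0,0,0]
    - [255,0,0,0,0,0,0]

```text
time: 6.2
eef_pos: [0.37, 0.2423, -0.0122]
eef_rot: [0.204, 0.979, 0.0, 0.0]
force: [-0.1, 0.1, -2.4]
opening: 0.0605
grip_force: 46.0
```

Call:
play_rows:
  motion:
    - [0,0,0,0,0,0,0]
    - [0,0,0,0,0,0,0]
    - [0,0,0,0,0,0,0]
    - [0,0,0,0,0,0,0]
    - [0,0,0,0.02,0,0,0]
    - [0,0,0,0.04,0,0,0]
    - [0,0,0,0.04,0,0,0]
    - [0,0,0,0.01,0,0,0]

```text
time: 6.87
eef_pos: [0.372, 0.244, 0.1022]
eef_rot: [0.204, 0.979, 0.003, 0.002]
force: [0.5, 1.1, 0.3]
opening: 0.0854
grip_force: 0.0
```

Run:
```python
from h import *
s=robot.state();p,w=snap('wrist','w6.png')
print(s['eef_pos'],proj(p,[[.3685,.2442,.05],[.3685,.2442,.008],[.474,.157,.012]]).round())
cv2.imwrite('pics/w6.png',w[:,:,::-1])
```

```text
[0.3719961  0.2440129  0.10221228] [[316. 241.]
 [316. 225.]
 [278. 357.]]
```

View pics/w6.png

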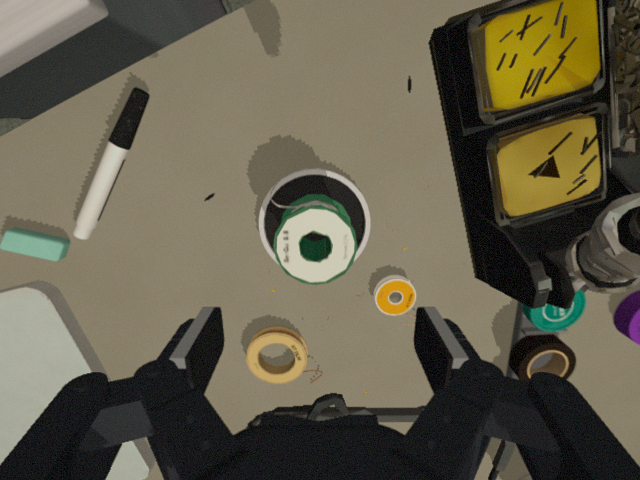

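The reel stands upright in the tray with its top at (315,244), 2–3 px from the tray axis. The tan reel is at (277,355), the braid reel at (396,297), and the black roll partly in view at (544,362).

Run:
```python
from h import *
p=cams.camera_params('wrist')
for n,uv,z in (('sol',(315,244),.05),('tan',(276.5,354.5),.012),('braid',(396,296.5),.01),('black',(545,361),.031)): print(n,atz(p,uv,z).round(4))
```

```text
sol [0.3704 0.2428 0.05  ]
tan [0.471  0.1576 0.012 ]
braid [0.4596 0.2845 0.01  ]
black [0.5664 0.3881 0.031 ]
```

Call:
play_rows:
  motion:
    - [0,0.0254,-0.0218,0,0,0,0]
    - [0,0.0254,-0.0218,0,0,0,0]
    - [40,0.0254,-0.0218,0,0,0,0]
    - [40,0.0254,-0.0218,-0.02,0,0,0]
    - [40,0,0,-0.035,0,0,0]
    - [40,0,0,-0.035,0,0,0]
    - [40,0,0,-0.025,0,0,0]
    - [40,0,0,-0.01,0,0,0]
    - [40,0,0,0,0,0,0]
    - [40,0,0,0,0,0,0]
  squeeze: 25

```text
time: 7.75
eef_pos: [0.471, 0.155, -0.0274]
eef_rot: [0.204, 0.979, -0.0, -0.0]
force: [-0.1, -0.1, 0.4]
opening: 0.0721
grip_force: 0.0
```

Call:
play_rows:
  motion:
    - [50,0.002,0.002,-0.003,0,0,0]
    - [50,0,0,-0.002,0,0,0]
    - [50,0,0,0,0,0,0]

```text
time: 8.0
eef_pos: [0.474, 0.158, -0.0317]
eef_rot: [0.204, 0.979, 0.001, 0.001]
force: [0.1, -0.3, 0.8]
opening: 0.0686
grip_force: 0.0
```

Run:
```python
from h import *
s=robot.state();print(s['eef_pos'],s['opening'],s['force'].round(2))
_,w=snap('wrist','w7.png');_,t=snap('scene','s7.png')
a=cv2.resize(w[230:410,200:440],(480,360),interpolation=cv2.INTER_CUBIC);b=cv2.resize(t[210:300,270:350],(320,360),interpolation=cv2.INTER_CUBIC)
cv2.imwrite('pics/m7.png',np.hstack([a,b])[:,:,::-1])
```

```text
[ 0.47395228  0.15797569 -0.03170064] 0.06861620703433642 [ 0.09 -0.35  0.77]
```

View pics/m7.png

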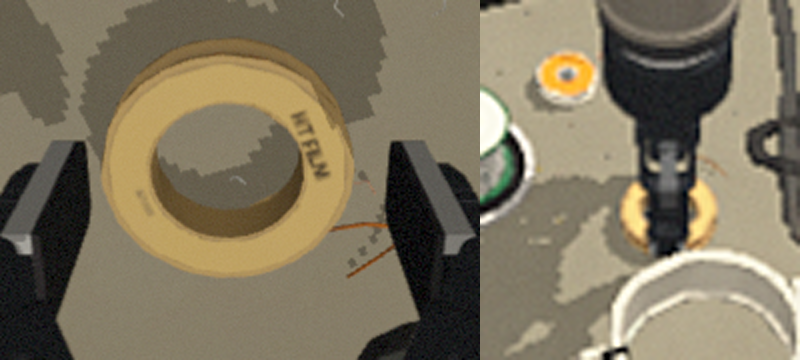

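The fingers straddle the tan reel symmetrically. Their gap spans columns 88–390 of the crop and the reel is centred at 228. Judging by scale, the tips are still about 15 mm above the bench, so I'll go lower in steps.

Call:
play_rows:
  motion:
    - [50,0,0,-0.004,0,0,0]
    - [50,0,0,-0.003,0,0,0]
    - [50,0,0,0,0,0,0]

```text
time: 8.35
eef_pos: [0.4726, 0.157, -0.0401]
eef_rot: [0.204, 0.979, -0.0, -0.0]
force: [-0.4, -0.4, -0.2]
opening: 0.0689
grip_force: 0.0
```

Call:
play_rows:
  motion:
    - [50,0,0,-0.002,0,0,0]
    - [50,0,0,-0.002,0,0,0]
    - [50,0,0,0,0,0,0]

```text
time: 8.6
eef_pos: [0.4728, 0.157, -0.044]
eef_rot: [0.204, 0.979, -0.0, -0.0]
force: [-1.0, -0.1, -0.2]
opening: 0.0688
grip_force: 0.0
```

Call:
play_rows:
  motion:
    - [90,0,0,0,0,0,0]
    - [90,0,0,0,0,0,0]
    - [90,0,0,0,0,0,0]

```text
time: 8.85
eef_pos: [0.4729, 0.1571, -0.0435]
eef_rot: [0.204, 0.979, -0.0, -0.0]
force: [-0.5, -1.2, 1.0]
opening: 0.0587
grip_force: 26.7
```

Call:
play_rows:
  motion:
    - [50,0,0,0,0,0,0]
    - [50,0,0,0,0,0,0]
    - [50,0,0,-0.003,0,0,0]
    - [75,0,0,0,0,0,0]
    - [75,0,0,0,0,0,0]

```text
time: 9.27
eef_pos: [0.4755, 0.1577, -0.0446]
eef_rot: [0.204, 0.979, 0.001, 0.002]
force: [-2.0, -1.1, 25.6]
opening: 0.0604
grip_force: 12.8
```

Call:
play_rows:
  motion:
    - [75,0,0,0.0035,0,0,0]
    - [100,0,0,0,0,0,0]
    - [100,0,0,0,0,0,0]
    - [100,0,0,0,0,0,0]

```text
time: 9.6
eef_pos: [0.4742, 0.1575, -0.0421]
eef_rot: [0.204, 0.979, 0.001, 0.001]
force: [-2.4, -0.8, 16.4]
opening: 0.0588
grip_force: 25.1
```

Call:
play_rows:
  motion:
    - [60,0,0,0,0,0,0]
    - [60,0,0,0.0025,0,0,0]
    - [60,0,0,0,0,0,0]
    - [100,0,0,0,0,0,0]
    - [100,0,0,0,0,0,0]
    - [100,0,0,0,0,0,0]

```text
time: 10.1
eef_pos: [0.473, 0.1572, -0.0405]
eef_rot: [0.204, 0.979, 0.0, -0.0]
force: [-1.6, -0.0, 5.5]
opening: 0.0589
grip_force: 25.7
```

Call:
play_rows:
  motion:
    - [100,0,0,0.03,0,0,0]
    - [100,0,0,0.035,0,0,0]
    - [100,0,0,0.035,0,0,0]
    - [100,-0.0257,0.0214,0,0,0,0]
    - [100,-0.0257,0.0214,0,0,0,0]
    - [100,-0.0257,0.0214,0,0,0,0]
    - [100,-0.0257,0.0214,0,0,0,0]
    - [100,0,0,0,0,0,0]
    - [100,0,0,0,0,0,0]

```text
time: 10.85
eef_pos: [0.3686, 0.244, 0.0592]
eef_rot: [0.202, 0.979, -0.0, -0.0]
force: [0.4, -0.7, -0.3]
opening: 0.0585
grip_force: 27.8
```

Run:
```python
from h import *
s=robot.state();p,w=snap('wrist','w8.png')
print(s['eef_pos'],s['opening'],s['force'].round(1))
cv2.imwrite('pics/w8.png',w[130:430,120:520,::-1])
```

```text
[0.36859462 0.24401485 0.05916921] 0.0585479901175247 [ 0.4 -0.7 -0.3]
```

View pics/w8.png

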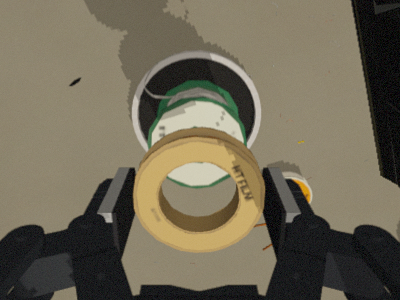

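The tan reel is held level at crop (200,192), in line with the solder reel below at (196,~150).

Call:
play_rows:
  motion:
    - [100,0.0013,-0.0015,-0.02,0,0,0]
    - [100,0,0,-0.015,0,0,0]
    - [100,0,0,-0.008,0,0,0]
    - [100,0,0,-0.004,0,0,0]
    - [100,0,0,-0.0015,0,0,0]
    - [100,0,0,0,0,0,0]
    - [100,0,0,0,0,0,0]

```text
time: 11.48
eef_pos: [0.3722, 0.2413, 0.0113]
eef_rot: [0.204, 0.979, 0.0, 0.0]
force: [-0.2, 0.1, -0.8]
opening: 0.0583
grip_force: 27.8
```

Call:
play_rows:
  motion:
    - [100,-0.001,0.001,-0.001,0,0,0]
    - [100,0,0,-0.0005,0,0,0]
    - [100,0,0,0,0,0,0]

```text
time: 11.73
eef_pos: [0.3706, 0.2426, 0.0096]
eef_rot: [0.204, 0.979, 0.0, 0.0]
force: [-0.1, -0.1, -0.4]
opening: 0.0584
grip_force: 27.8
```

Call:
play_rows:
  motion:
    - [100,0,0,-0.001,0,0,0]
    - [100,0,0,-0.0005,0,0,0]
    - [100,0,0,0,0,0,0]

```text
time: 11.98
eef_pos: [0.3706, 0.2427, 0.0093]
eef_rot: [0.204, 0.979, 0.001, -0.0]
force: [-5.8, -2.9, 22.7]
opening: 0.0581
grip_force: 29.8
```

Call:
play_rows:
  motion:
    - [40,0,0,0,0,0,0]
    - [0,0,0,0,0,0,0]
    - [0,0,0,0,0,0,0]
    - [0,0,0,0,0,0,0]
    - [0,0,0,0.02,0,0,0]
    - [0,0,0,0.035,0,0,0]
    - [0,0,0,0.04,0,0,0]
    - [0,0,0,0,0,0,0]

```text
time: 12.65
eef_pos: [0.374, 0.2445, 0.1084]
eef_rot: [0.204, 0.979, 0.004, 0.002]
force: [0.9, 0.2, -0.7]
opening: 0.0855
grip_force: 0.0
```

Run:
```python
from h import *
s=robot.state();p,w=snap('wrist','w9.png')
print(s['eef_pos'],s['opening'],proj(p,[[.3704,.2427,.062],[.3704,.2427,.05],[.573,.388,.031],[.459,.2848,.01]]).round())
cv2.imwrite('pics/w9.png',w[:,:,::-1])
```

```text
[0.37403591 0.24454777 0.10836984] 0.08550049247848818 [[314. 244.]
 [314. 239.]
 [541. 360.]
 [394. 291.]]
```

View pics/w9.png

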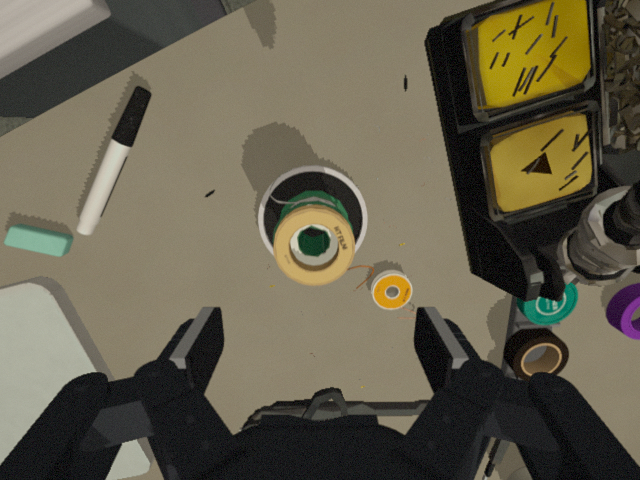

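The tan reel lies centred on the solder reel at (314,245), as predicted. Next is the black roll. I'll move above it and measure from the wrist picture with image code.

Call:
play_rows:
  motion:
    - [0,0.0284,0.0205,0,0,0,0]
    - [0,0.0284,0.0205,0,0,0,0]
    - [0,0.0284,0.0205,0,0,0,0]
    - [0,0.0284,0.0205,0,0,0,0]
    - [0,0.0284,0.0205,0,0,0,0]
    - [0,0.0284,0.0205,0,0,0,0]
    - [0,0.0284,0.0205,0,0,0,0]
    - [0,0,0,0,0,0,0]
    - [0,0,0,0,0,0,0]

```text
time: 13.45
eef_pos: [0.5695, 0.3859, 0.1004]
eef_rot: [0.204, 0.979, -0.001, -0.001]
force: [-0.6, -0.9, -1.1]
opening: 0.0855
grip_force: 0.0
```

Run:
```python
from h import *
s=robot.state();p,w=snap('wrist','w10.png');print(s['eef_pos'],s['eef_rot'])
hsv=cv2.cvtColor(w,cv2.COLOR_RGB2HSV)
g=((hsv[...,0]>75)&(hsv[...,0]<95)&(hsv[...,1]>120)).astype(np.uint8)
k=(w.max(2)<75).astype(np.uint8)
c=proj(p,[[.573,.388,.031],[.516,.411,.028],[.628,.365,.045]]);print(c.round())
n,l,st,ce=cv2.connectedComponentsWithStats(g)
for i in range(1,n):
    if st[i,4]>200: print('green',st[i],ce[i].round(1),atz(p,ce[i],.028).round(4))
# black ring: profile horizontally and vertically about predicted centre
u,v=c[0].astype(int)
print('row',w[v,u-70:u+70:3].max(1).tolist());print('col',w[v-60:v+60:3,u].max(1).tolist())
```

```text
[0.56954559 0.38592246 0.1003931 ] [ 2.03761192e-01  9.79019735e-01 -1.17940547e-03 -5.87341312e-04]
[[323. 241.]
 [321. 161.]
 [324. 316.]]
green [ 542  110   67  154 2693] [581.1 171.3] [0.6008 0.5881 0.028 ]
green [ 287  128   66   67 2360] [319.7 160.6] [0.5153 0.4103 0.028 ]
green [304 147  31  31 572] [318.6 162.2] [0.5161 0.4091 0.028 ]
row [140, 143, 140, 139, 144, 140, 141, 138, 140, 140, 141, 143, 140, 42, 37, 36, 178, 86, 95, 94, 92, 96, 92, 94, 91, 91, 93, 91, 92, 95, 72, 183, 40, 43, 37, 143, 142, 141, 141, 138, 143, 141, 140, 138, 138, 139, 140]
col [165, 126, 131, 129, 123, 93, 83, 93, 41, 26, 33, 40, 35, 184, 126, 129, 128, 90, 92, 88, 93, 89, 92, 95, 91, 98, 107, 159, 71, 32, 43, 83, 92, 91, 90, 15, 19, 22, 16, 17]
```

Call:
play_rows:
  motion:
    - [40,0.0035,0.002,-0.03,0,0,0]
    - [40,0,0,-0.035,0,0,0]
    - [40,0,0,-0.035,0,0,0]
    - [40,0,0,-0.02,0,0,0]
    - [40,0,0,-0.0075,0,0,0]
    - [40,0,0,0,0,0,0]
    - [40,0,0,0,0,0,0]

```text
time: 14.08
eef_pos: [0.5729, 0.3875, -0.0238]
eef_rot: [0.204, 0.979, 0.0, 0.0]
force: [-0.3, 0.2, 0.5]
opening: 0.0723
grip_force: 0.0
```

Call:
play_rows:
  motion:
    - [120,0,0,0,0,0,0]
    - [120,0,0,0,0,0,0]
    - [120,0,0,0,0,0,0]
    - [120,0,0,0,0,0,0]

```text
time: 14.42
eef_pos: [0.5741, 0.3885, -0.0222]
eef_rot: [0.204, 0.979, 0.001, 0.001]
force: [-1.6, -1.1, 6.7]
opening: 0.0513
grip_force: 26.0
```

Call:
play_rows:
  motion:
    - [120,0,0,0.03,0,0,0]
    - [120,0,0,0.04,0,0,0]
    - [120,0,0,0.03,0,0,0]
    - [120,-0.0291,-0.0208,0,0,0,0]
    - [120,-0.0291,-0.0208,0,0,0,0]
    - [120,-0.0291,-0.0208,0,0,0,0]
    - [120,-0.0291,-0.0208,0,0,0,0]
    - [120,-0.0291,-0.0208,0,0,0,0]
    - [120,-0.0291,-0.0208,0,0,0,0]
    - [120,-0.0288,-0.0206,0,0,0,0]

```text
time: 15.25
eef_pos: [0.3684, 0.2416, 0.0761]
eef_rot: [0.204, 0.979, 0.001, 0.0]
force: [0.4, 0.5, 0.3]
opening: 0.0516
grip_force: 26.9
```

Call:
play_rows:
  motion:
    - [120,0,0,-0.015,0,0,0]
    - [120,0,0,-0.01,0,0,0]
    - [120,0,0,0,0,0,0]
    - [120,0,0,0,0,0,0]

```text
time: 15.58
eef_pos: [0.3706, 0.2431, 0.0506]
eef_rot: [0.204, 0.979, 0.0, 0.0]
force: [-0.2, 0.5, 0.1]
opening: 0.0513
grip_force: 26.8
```

Call:
play_rows:
  motion:
    - [120,0,0,-0.012,0,0,0]
    - [120,0,0,-0.006,0,0,0]
    - [120,0,0,-0.003,0,0,0]
    - [120,0,0,0,0,0,0]
    - [120,0,0,0,0,0,0]

```text
time: 16.0
eef_pos: [0.3698, 0.2424, 0.0295]
eef_rot: [0.204, 0.979, -0.0, 0.0]
force: [-0.2, -0.9, -0.8]
opening: 0.0512
grip_force: 26.9
```

Call:
play_rows:
  motion:
    - [120,0,0,-0.0007,0,0,0]
    - [120,0,0,0,0,0,0]

```text
time: 16.17
eef_pos: [0.3697, 0.2425, 0.0289]
eef_rot: [0.204, 0.979, 0.0, 0.0]
force: [-0.5, -0.5, -0.5]
opening: 0.0513
grip_force: 26.9
```

Call:
play_rows:
  motion:
    - [120,0,0,-0.0008,0,0,0]
    - [120,0,0,0,0,0,0]

```text
time: 16.33
eef_pos: [0.3695, 0.2425, 0.028]
eef_rot: [0.204, 0.979, 0.0, 0.0]
force: [0.1, 0.4, -0.7]
opening: 0.0511
grip_force: 26.9
```

Call:
play_rows:
  motion:
    - [120,0,0,-0.0006,0,0,0]
    - [120,0,0,0,0,0,0]

```text
time: 16.5
eef_pos: [0.3695, 0.2425, 0.0277]
eef_rot: [0.204, 0.979, 0.0, -0.0]
force: [-2.0, -0.2, 6.3]
opening: 0.0513
grip_force: 27.4
```

The roll made contact at the expected height. Releasing it.

Call:
play_rows:
  motion:
    - [90,0,0,0,0,0,0]
    - [40,0,0,0,0,0,0]
    - [0,0,0,0,0,0,0]
    - [0,0,0,0,0,0,0]
    - [0,0,0,0.02,0,0,0]
    - [0,0,0,0.04,0,0,0]
    - [0,0,0,0.03,0,0,0]
    - [0,0,0,0,0,0,0]

```text
time: 17.17
eef_pos: [0.3725, 0.2445, 0.122]
eef_rot: [0.204, 0.979, 0.004, 0.002]
force: [0.9, 1.6, -0.0]
opening: 0.0851
grip_force: 0.0
```

Run:
```python
from h import *
s=robot.state();p,w=snap('wrist','w11.png');print(s['eef_pos'],s['opening'])
c=proj(p,[[.3698,.2427,.081],[.3704,.243,.062],[.4593,.2848,.01]]);print(c.round())
u,v=c[0].astype(int)
print('row',w[v,u-60:u+61:3].max(1).tolist());print('col',w[v-60:v+61:3,u].max(1).tolist())
hsv=cv2.cvtColor(w,cv2.COLOR_RGB2HSV);g=((hsv[...,0]>12)&(hsv[...,0]<24)&(hsv[...,1]>190)&(hsv[...,2]>150)).astype(np.uint8)
n,l,st,ce=cv2.connectedComponentsWithStats(g)
for i in range(1,n):
    if st[i,4]>150: print(st[i],ce[i].round(1),atz(p,ce[i],.01).round(4))
```

```text
[0.37247534 0.2444783  0.12201345] 0.08511555113605937
[[314. 248.]
 [315. 240.]
 [391. 286.]]
row [143, 145, 145, 144, 142, 142, 179, 203, 33, 42, 36, 111, 125, 95, 167, 164, 127, 61, 58, 60, 60, 53, 58, 57, 124, 166, 166, 89, 145, 89, 45, 41, 52, 192, 146, 146, 143, 141, 145, 146, 144]
col [38, 74, 85, 121, 90, 97, 70, 27, 40, 42, 43, 65, 182, 29, 31, 30, 57, 59, 61, 54, 60, 64, 165, 164, 151, 98, 110, 119, 165, 39, 41, 76, 145, 142, 143, 143, 146, 145, 143, 145, 144]
[373 272  34  30 628] [389.5 286.4] [0.4589 0.2829 0.01  ]
```

View pics/w11.png

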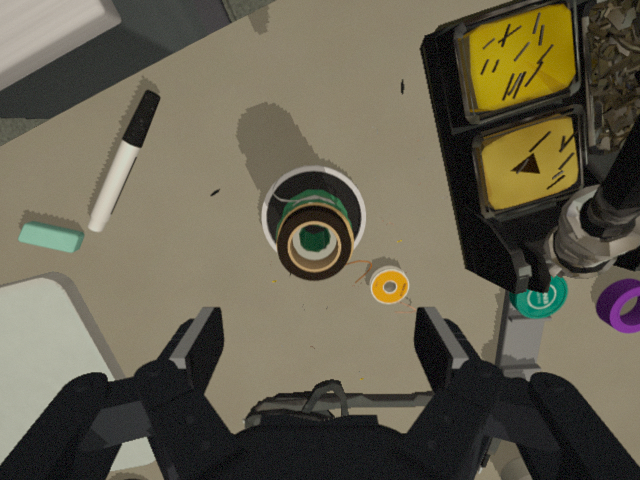

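The black roll sits flat and centred on the stack, at about (315,244), 2–3 mm from nominal. The braid reel is at (390,286). I'll go there with the fingers part closed.

Call:
play_rows:
  motion:
    - [110,0.0288,0.0132,0,0,0,0]
    - [110,0.0288,0.0132,0,0,0,0]
    - [110,0.0288,0.0132,0,0,0,0]
    - [110,0,0,-0.03,0,0,0]
    - [110,0,0,-0.035,0,0,0]
    - [110,0,0,-0.035,0,0,0]
    - [110,0,0,-0.03,0,0,0]
    - [110,0,0,-0.01,0,0,0]
    - [110,0,0,0,0,0,0]
    - [110,0,0,0,0,0,0]
  squeeze: 20

```text
time: 18.05
eef_pos: [0.4558, 0.2815, -0.0227]
eef_rot: [0.204, 0.979, -0.0, -0.0]
force: [0.3, -0.7, 1.1]
opening: 0.0487
grip_force: 0.0
```

Run:
```python
from h import *
s=robot.state();p,w=snap('wrist','w12.png');print(s['eef_pos'],s['opening'],s['force'].round(1))
hsv=cv2.cvtColor(w,cv2.COLOR_RGB2HSV);g=((hsv[...,0]>12)&(hsv[...,0]<24)&(hsv[...,1]>190)&(hsv[...,2]>100)).astype(np.uint8)
n,l,st,ce=cv2.connectedComponentsWithStats(g)
for i in range(1,n):
    if st[i,4]>250: print(st[i],ce[i].round(1),atz(p,ce[i],.01).round(4))
```

```text
[ 0.45583336  0.28154578 -0.02271723] 0.048730077079540406 [ 0.3 -0.7  1.1]
[ 291  276   68   60 2513] [324.4 305.5] [0.4594 0.2833 0.01  ]
```

Call:
play_rows:
  motion:
    - [110,0.0036,0.0018,0,0,0,0]
    - [110,0,0,0,0,0,0]
    - [110,0,0,-0.007,0,0,0]
    - [110,0,0,-0.004,0,0,0]
    - [110,0,0,0,0,0,0]

```text
time: 18.52
eef_pos: [0.4588, 0.2836, -0.0343]
eef_rot: [0.204, 0.979, -0.0, -0.0]
force: [-0.7, -0.1, 0.1]
opening: 0.0488
grip_force: 0.0
```

Call:
play_rows:
  motion:
    - [170,0,0,0,0,0,0]
    - [170,0,0,0,0,0,0]
    - [170,0,0,0,0,0,0]

```text
time: 18.77
eef_pos: [0.4595, 0.2837, -0.0336]
eef_rot: [0.204, 0.979, 0.0, 0.0]
force: [-0.5, -0.0, -0.4]
opening: 0.0361
grip_force: 20.0
```

Call:
play_rows:
  motion:
    - [125,0,0,0,0,0,0]
    - [125,0,0,0,0,0,0]
    - [125,0,0,-0.002,0,0,0]
    - [170,0,0,0,0,0,0]
    - [170,0,0,0,0,0,0]
    - [170,0,0,0,0,0,0]

```text
time: 19.27
eef_pos: [0.4594, 0.2838, -0.0357]
eef_rot: [0.204, 0.979, 0.0, -0.0]
force: [-0.6, -0.0, 2.3]
opening: 0.0365
grip_force: 19.9
```

Call:
play_rows:
  motion:
    - [170,0,0,0.03,0,0,0]
    - [170,0,0,0.04,0,0,0]
    - [170,0,0,0.04,0,0,0]
    - [170,0,0,0.02,0,0,0]
    - [170,-0.0303,-0.0135,0,0,0,0]
    - [170,-0.0303,-0.0135,0,0,0,0]
    - [170,-0.0303,-0.0135,0,0,0,0]
    - [170,0,0,-0.02,0,0,0]
    - [170,0,0,0,0,0,0]
    - [170,0,0,0,0,0,0]

```text
time: 20.1
eef_pos: [0.3685, 0.2432, 0.0743]
eef_rot: [0.204, 0.979, -0.0, -0.0]
force: [0.5, 0.0, 0.1]
opening: 0.0366
grip_force: 20.3
```

Run:
```python
from h import *
s=robot.state();p,w=snap('wrist','w13.png');print(s['eef_pos'],s['opening'],s['grip_force'])
hsv=cv2.cvtColor(w,cv2.COLOR_RGB2HSV);g=((hsv[...,0]>12)&(hsv[...,0]<24)&(hsv[...,1]>190)&(hsv[...,2]>100)).astype(np.uint8)
n,l,st,ce=cv2.connectedComponentsWithStats(g)
for i in range(1,n):
    if st[i,4]>250: print(st[i],ce[i].round(1),atz(p,ce[i],.01+s['eef_pos'][2]+.0357).round(4))
pb=np.load if 0 else None
```

```text
[0.36846045 0.24316346 0.07425704] 0.03659118351447608 20.28023064136505
[ 282  283   74   65 3007] [318.4 314.8] [0.3685 0.2431 0.12  ]
```

Braid is at the TCP position. Lowering to about z = 0.046.

Call:
play_rows:
  motion:
    - [170,0,0,-0.015,0,0,0]
    - [170,0,0,-0.008,0,0,0]
    - [170,0,0,-0.0045,0,0,0]
    - [170,0,0,0,0,0,0]
    - [170,0,0,0,0,0,0]

```text
time: 20.57
eef_pos: [0.3689, 0.2431, 0.0468]
eef_rot: [0.204, 0.979, -0.0, 0.0]
force: [0.2, 0.5, 0.6]
opening: 0.0364
grip_force: 20.3
```

Call:
play_rows:
  motion:
    - [170,0,0,-0.0006,0,0,0]
    - [170,0,0,0,0,0,0]

```text
time: 20.73
eef_pos: [0.3689, 0.2434, 0.0465]
eef_rot: [0.204, 0.979, 0.0, 0.0]
force: [-0.3, -0.2, 0.2]
opening: 0.0363
grip_force: 20.3
```

Call:
play_rows:
  motion:
    - [170,0,0,-0.0008,0,0,0]
    - [170,0,0,0,0,0,0]

```text
time: 20.9
eef_pos: [0.3686, 0.2434, 0.0456]
eef_rot: [0.204, 0.979, 0.0, 0.0]
force: [0.0, 0.5, -0.3]
opening: 0.0363
grip_force: 20.3
```

Call:
play_rows:
  motion:
    - [140,0,0,0,0,0,0]
    - [100,0,0,0,0,0,0]
    - [60,0,0,0,0,0,0]
    - [40,0,0,0,0,0,0]
    - [40,0,0,0.02,0,0,0]
    - [40,0,0,0.04,0,0,0]
    - [40,0,0,0.03,0,0,0]
    - [40,0,0,0,0,0,0]
    - [40,0,0,0,0,0,0]
    - [40,0,0,0,0,0,0]

```text
time: 21.73
eef_pos: [0.3681, 0.2432, 0.1351]
eef_rot: [0.204, 0.979, -0.0, -0.0]
force: [-0.3, -0.6, -0.4]
opening: 0.0719
grip_force: 0.0
```

Run:
```python
from h import *
s=robot.state();p,w=snap('wrist','w14.png');print(s['eef_pos'],s['opening'],s['time'])
hsv=cv2.cvtColor(w,cv2.COLOR_RGB2HSV);g=((hsv[...,0]>12)&(hsv[...,0]<24)&(hsv[...,1]>190)&(hsv[...,2]>100)).astype(np.uint8)
n,l,st,ce=cv2.connectedComponentsWithStats(g)
for i in range(1,n):
    if st[i,4]>250: print(st[i],ce[i].round(1),[atz(p,ce[i],z).round(4).tolist() for z in(.091,.01)])
c=proj(p,[[.3688,.2433,.081]]);u,v=c[0].astype(int);print(u,v)
print('row',w[v,u-60:u+61:3].max(1).tolist());print('col',w[v-60:v+61:3,u].max(1).tolist())
```

```text
[0.36809815 0.24316141 0.13509952] 0.07186014530455237 21.7333
[ 296  228   47   44 1282] [318.8 249.4] [[0.3685, 0.2432, 0.091], [0.3954, 0.2315, 0.01]]
319 245
row [144, 146, 146, 143, 142, 143, 180, 196, 121, 41, 32, 61, 214, 215, 197, 213, 213, 215, 107, 60, 58, 55, 133, 211, 211, 214, 198, 190, 214, 37, 42, 40, 189, 185, 143, 148, 145, 149, 143, 146, 147]
col [34, 34, 64, 83, 114, 105, 80, 91, 22, 25, 21, 23, 101, 167, 213, 212, 214, 213, 212, 162, 58, 58, 152, 138, 156, 214, 212, 211, 212, 213, 61, 128, 144, 145, 144, 146, 146, 146, 145, 145, 145]
```

The braid reel lies centred on the black roll, well within 12 mm, and the gripper is clear. Handing in.

```bash
python3 -c "
from station import robot
print(robot.job_done())"
```

```text
the job is handed in; nothing more can be done
None
```

The stack is on the tray in order (solder, tan, black, braid), each roll flat and by my measurements within about 3 mm of centre, and the job was handed in at about 22 s; no verdict came back.

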